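# Sort the shaker tray, clamp it and start the run

## Robot

A 6-joint arm with a two-finger parallel gripper is mounted at the origin on the work surface. World frame = base frame: x ahead of the robot, y to its left, z up, the work surface at z = 0. Lengths are in m, angles in rad, forces in N, time in s.
With the tool pointing down it reaches from about 0.225 to 0.875 m from the base axis. Payload 3.4 kg.
Tool frame: the origin (TCP) lies on the mounting face of the last link; the fingertips stand 173 mm ahead of it and the grasp point (between the pads) lies 155 mm ahead of it; z points along the fingers, y is the line along which they close (so a half turn about z gives the same grasp; the last joint's range is limited). The gripper opens to 85 mm and grips with 20 to 120 N. Pads are 22 mm wide; open, the fingers measure 114 mm over their backs; the gripper's body (76 mm by 85 mm) begins 54 mm behind the grasp point. The pads swing forward as they close: fully open they stand 13 mm farther back than shut.
Start: joints at [-1.273, 0.276, 1.505, -0, 1.361, -0.121], TCP at [0.234, -0.525, 0.405] pointing down, gripper open.
Joint ranges: [-2.89, 2.89], [-0.75, 2.08], [0.22, 2.7], [-1.18, 4.32], [0.11, 2.71], [-2.7, 2.7]. Speed limits (rad/s): [2.57, 2.57, 3.14, 3.14, 3.14, 3.14].

## Interface

Orientations are given as a unit quaternion [w, x, y, z].
In Python, from rig import manip gives the robot as it stands.
- The arm moves only by the tool carry_out, never from a script. Its arguments are lists of equal length, an entry for each row: "linear": the shift along the world's x, y, z each as a share of 500 mm, from -1 to 1, a list of three; "angular": the turn, a rotation vector about the world's x, y, z each as a share of 0.08 rad, from -1 to 1, a list of three; "hand": the opening, from 0 (shut) to 1 (fully open). In form: {"linear": [[x, y, z], ...], "angular": [[rx, ry, rz], ...], "hand": [hand, ...]}. A call has 1 to 8 rows; each row shifts and turns the commanded pose from where the row before left it; what a row does not reach is not made up. A row lasts 1/12 s, in which the tool goes at most 41.7 mm and 7.16 degrees, less where a joint would pass 70% of its speed; a pose out of reach is approached as far as the arm can. A call with a number of a shift or a turn outside -1 to 1 is refused whole. A call with a gripper value outside its range is refused whole. The fingers move at their own pace and stop on an object; "force" is the grip in N (left out, the last holds). Time passes only in rows, so rows that do not move let the fingers close. It gives the time, the measured TCP pose, the force, the opening and the grip force at its end, in the units of the state.
- manip.get_state(): the state, without advancing time (a new reading comes with each control period).
- manip.get_image(name): name is "scene" or "top" or "wrist"; returns the picture (384x512x3 uint8, red, green, blue); there is no depth.
- manip.camera_params(name): a dict with "fx", "fy", "cx", "cy" (pixels), "view" (4x4, takes a point from world to camera coordinates); the wrist camera has in their place "hand_eye" (4x4, takes a point from camera to tool coordinates, whose origin is the TCP and whose axes are the flange's). Camera axes: x right, y down, z forward; pixel columns grow to the right and rows downward; lengths in m; the calibration is good to about 2 mm. A picture is of the moment at which its call begins: read the wrist's pose just before it. camera_params takes no time and is no camera call.
- manip.sign_off(): hands the job in; it is judged then, once.
The state is a dict: "clock": time; "qpos": joint angles; "qd": joint speeds; "effort": joint torques, N m; "position": TCP position; "ee_rot": TCP orientation; "contact_force": force on the tool from outside, world axes, zero at the start; "moment": the same for the moment, N m; "width": finger opening in m; "gripper_force": force on a finger pad.
Only numpy, scipy, OpenCV 4.12 (cv2) and the standard library are available. Lean on these libraries where they do the work, as an engineer would, in place of code of your own. Each camera call takes 0.05 s, during which the arm holds its last target. There are 200 camera calls.

## Task

Take every short bottle out of the shaker's tray and put it in the reject box, leaving the tall bottles standing in the tray. Then swing the clamp lever down until it rests fully in its catch, and after that press the console keys fully down and let them up, one at a time: the left small key, the right small key, the middle small key (left and right as seen from the robot), and last the large start key. Press no key before the lever is shut, and leave the wash bottle, tip box and beaker where they are.

Things in the scene. Friction and masses are not known exactly. Their poses are not given: they have to be found in the camera images.
- tray_in (a point): centre of the tray's inner floor (78 mm above the bench); inner floor 170 (x) x 260 (y) mm, rim 10 mm above the floor, 4 mm thick; axes along its sides, x away from the robot. The tray sits on a fixed bench shaker, a white base 260 (x) x 280 (y) mm, centred 35 mm nearer the robot than this point; its deck in front of the tray, 70 mm above the bench, carries the clamp lever and its catch
- lever (a joint): angle of the clamp lever, a steel bar 16 mm wide and 10 mm thick, 125 mm long from its hinge: 0 = lying level, resting in its catch, grows as it swings up, about 1.57 = upright; up to 1.9. A stiff hinge holds it where it is left; about 2 N at its end moves it
- lever_tip (a point): point on the lever's centre line 110 mm from the hinge, in its rubber-sleeved end (sleeve 19 x 13 mm, 36 mm long); moves with the lever. The point's -y axis points along the bar away from the hinge and its z axis is the bar's upper side when shut
- lever_hinge (a point): the lever's hinge, 95 mm above the bench, 130 mm nearer the robot than the tray centre and 70 mm to its +y; axis along the tray's x. Shut, the lever lies level towards the tray's -y in a fork of two steel posts (20 mm apart inside, 85 mm from the hinge, tops 106 mm above the bench); its top is then at 100 mm and its sleeved end sticks out past the fork, free above
- reject_in (a point): centre of the inner floor (about 4 mm above the bench) of the reject box, a fixed open white box 170 x 170 mm outside, 45 mm high, walls 4 mm; axes along its sides. It and the key console stand on either side of the shaker and may change places
- key_left (a joint): how far the small key at the left (+y) of the row of three is pressed: 0 = up, 0.006 m = fully down (5 N)
- key_left_top (a point): centre of the top face of the small key at the left (+y) of the row of three; round, 22 mm across; keys of the row are 45 mm apart, the start key 57 mm nearer the robot than the middle one; they stand up on a fixed grey console 140 x 150 x 50 mm high
- key_middle (a joint): how far the small key in the middle of the row of three is pressed: 0 = up, 0.006 m = fully down (5 N)
- key_middle_top (a point): centre of the top face of the small key in the middle of the row of three; round, 22 mm across; keys of the row are 45 mm apart, the start key 57 mm nearer the robot than the middle one; they stand up on a fixed grey console 140 x 150 x 50 mm high
- key_right (a joint): how far the small key at the right (-y) of the row of three is pressed: 0 = up, 0.006 m = fully down (5 N)
- key_right_top (a point): centre of the top face of the small key at the right (-y) of the row of three; round, 22 mm across; keys of the row are 45 mm apart, the start key 57 mm nearer the robot than the middle one; they stand up on a fixed grey console 140 x 150 x 50 mm high
- key_start (a joint): how far the large round start key, nearer the robot than the row is pressed: 0 = up, 0.006 m = fully down (5 N)
- key_start_top (a point): centre of the top face of the large round start key, nearer the robot than the row; round, 36 mm across; keys of the row are 45 mm apart, the start key 57 mm nearer the robot than the middle one; they stand up on a fixed grey console 140 x 150 x 50 mm high
- short0: square aluminium sample bottle, 30 x 30 mm body with 2 mm rounded edges and a grey round screw cap 25 mm wide and 10 mm high; SHORT, 30 mm high over all; origin at the centre of its underside, z up through the cap. Starts in the tray; None if absent
- short1: square aluminium sample bottle, 30 x 30 mm body with 2 mm rounded edges and a grey round screw cap 25 mm wide and 10 mm high; SHORT, 30 mm high over all; origin at the centre of its underside, z up through the cap. Starts in the tray; None if absent
- short2: square aluminium sample bottle, 30 x 30 mm body with 2 mm rounded edges and a grey round screw cap 25 mm wide and 10 mm high; SHORT, 30 mm high over all; origin at the centre of its underside, z up through the cap. Starts in the tray; None if absent
- short3: square aluminium sample bottle, 30 x 30 mm body with 2 mm rounded edges and a grey round screw cap 25 mm wide and 10 mm high; SHORT, 30 mm high over all; origin at the centre of its underside, z up through the cap. Starts in the tray; None if absent
- short4: square aluminium sample bottle, 30 x 30 mm body with 2 mm rounded edges and a grey round screw cap 25 mm wide and 10 mm high; SHORT, 30 mm high over all; origin at the centre of its underside, z up through the cap. Starts in the tray; None if absent
- tall0: square aluminium sample bottle, 30 x 30 mm body with 2 mm rounded edges and a grey round screw cap 25 mm wide and 10 mm high; TALL, 52 mm high over all; origin at the centre of its underside, z up through the cap. Starts in the tray; None if absent
- tall1: square aluminium sample bottle, 30 x 30 mm body with 2 mm rounded edges and a grey round screw cap 25 mm wide and 10 mm high; TALL, 52 mm high over all; origin at the centre of its underside, z up through the cap. Starts in the tray; None if absent
- tall2: square aluminium sample bottle, 30 x 30 mm body with 2 mm rounded edges and a grey round screw cap 25 mm wide and 10 mm high; TALL, 52 mm high over all; origin at the centre of its underside, z up through the cap. Starts in the tray; None if absent
- wash: bystander: white plastic bottle, 64 mm across, 170 mm high, origin at the centre of its underside
- tipbox: bystander: box of pipette tips, 87 (x) x 122 (y) x 68 mm high, origin at the centre of its underside
- beaker: bystander: glass beaker, 70 mm across, 90 mm high, origin at the centre of its underside
Mind the look-alikes: they are no part of the job. What is shaped like the short0 but green or purple is not meant. What is shaped like the short2 but turquoise is not meant.

How it is judged:
By the outcome, as a careful person would: the job done as asked, in the order asked, and still so for the second after the job is handed in, with the robot touching nothing.
Of short0, short1, short2, short3, short4 only 3 to 5 are there at a start; the rules pass over those that are not, and their reading is None.
Of tall0, tall1, tall2 only 2 to 3 are there at a start; the rules pass over those that are not, and their reading is None.
At some moment in a run one of short0, short1, short2, short3, short4 may be knocked a few centimetres aside while the robot is not near it.
Once in a run the grip may slacken for a moment while it holds something.
It also fails if it takes over 210 s, if anything falls off the work surface, if the arm or the gripper's body presses on something with over 40 N, if the wrist force passes 120 N, or if a joint passes its speed limit or range.

## Working session

There is one attempt and no reset: what is moved stays moved. The work goes in short steps, Python scripts to look and compute and a tool call to move; the robot and the scene stay as the last step left them, time stands still between calls to the robot, and variables do not carry over. Pictures are saved under pics/ and viewed, at most 14 in all, crops included, and the job is handed in when it is done.

Besides the shell and the picture viewer there is one more tool, called after "Call:" in YAML: its name, and indented under it one key for each argument. carry_out: Moves the arm, as the interface text tells. Its arguments: {"type":"object","properties":{"linear":{"type":"array"},"angular":{"type":"array"},"hand":{"type":"array"},"force":{"type":"number"}},"required":["linear","angular","hand"]}

```bash
mkdir -p pics; ls
python3 - <<'E'
from rig import manip
import cv2,numpy as np
np.set_printoptions(precision=4,suppress=True)
s=manip.get_state();print({k:np.round(v,3) for k,v in s.items()})
for n in("scene","top","wrist"):
    im=manip.get_image(n);cv2.imwrite(f"pics/{n}0.png",im[:,:,::-1]);p=manip.camera_params(n);print(n,p)
E
```

```text
pics
{'clock': np.float64(0.0), 'qpos': array([-1.273,  0.277,  1.506,  0.   ,  1.361, -0.121]), 'qd': array([ 0.002,  0.001, -0.001,  0.001, -0.   ,  0.001]), 'effort': array([ -0.   , -41.677, -24.58 ,  -0.   ,   0.011,   0.   ]), 'position': array([ 0.234, -0.525,  0.404]), 'ee_rot': array([-0.001,  0.978,  0.208, -0.   ]), 'contact_force': array([-0.363, -0.616,  0.156]), 'moment': array([ 0.02 , -0.017,  0.004]), 'gripper_force': np.float64(0.0), 'width': np.float64(0.085)}
scene {'fx': 378.8280008529918, 'fy': 378.8280008529918, 'cx': 250.02114656778292, 'cy': 190.4941551210476, 'view': array([[-0.4854,  0.8742, -0.0129,  0.2771],
       [ 0.5392,  0.2877, -0.7916, -0.2519],
       [-0.6883, -0.3911, -0.611 ,  1.4289],
       [ 0.    ,  0.    ,  0.    ,  1.    ]])}
top {'fx': 431.580891593074, 'fy': 431.580891593074, 'cx': 254.84436486661014, 'cy': 188.27602422506078, 'view': array([[ 0.0163, -0.9998,  0.0097, -0.0043],
       [-0.9902, -0.0175, -0.1384,  0.6009],
       [ 0.1386, -0.0073, -0.9903,  1.3758],
       [ 0.    ,  0.    ,  0.    ,  1.    ]])}
wrist {'fx': 276.9981532783611, 'fy': 276.9981532783611, 'cx': 253.82792222825552, 'cy': 193.60981210096676, 'hand_eye': array([[-0.0006, -0.9456, -0.3254,  0.0837],
       [ 1.    , -0.0002, -0.0014, -0.0004],
       [ 0.0013, -0.3254,  0.9456,  0.0316],
       [ 0.    ,  0.    ,  0.    ,  1.    ]])}
```

View pics/top0.png

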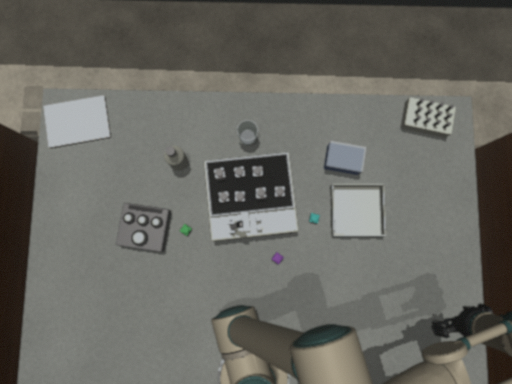

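View pics/scene0.png

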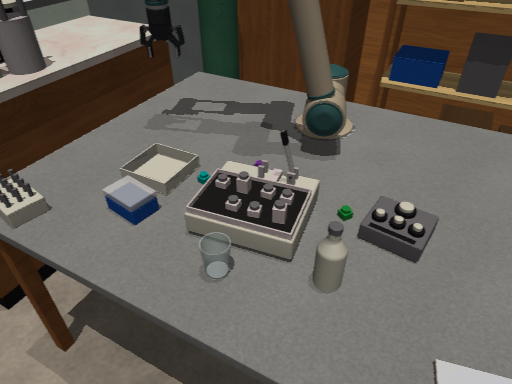

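The top view shows the black tray at (250,183) holding 7 bottles: far row (219,172), (240,171), (258,171) and near row (224,196), (240,196), (261,193), (280,191). The lever is at (237,225), the console at (145,228) and the reject box at (357,210). The look-alikes are green (186,230), turquoise (314,218) and purple (278,258). I'll enlarge both views to tell short from tall.

```bash
cat > h.py <<'E'
import cv2,numpy as np
from scipy.spatial.transform import Rotation as R
np.set_printoptions(precision=4,suppress=True)
def K(p): return p["fx"],p["fy"],p["cx"],p["cy"]
def cam(manip,n,st=None):
    p=manip.camera_params(n)
    if n=="wrist":
        q=st["ee_rot"];T=np.eye(4);T[:3,:3]=R.from_quat([q[1],q[2],q[3],q[0]]).as_matrix();T[:3,3]=st["position"]
        C=T@p["hand_eye"]
    else: C=np.linalg.inv(p["view"])
    return K(p),C
def ray(c,u,v):
    (fx,fy,cx,cy),C=c
    d=C[:3,:3]@np.array([(u-cx)/fx,(v-cy)/fy,1]);return C[:3,3],d
def onz(c,u,v,z):
    o,d=ray(c,u,v);return o+d*(z-o[2])/d[2]
def proj(c,P):
    (fx,fy,cx,cy),C=c
    q=np.linalg.inv(C)@np.append(P,1);return np.array([fx*q[0]/q[2]+cx,fy*q[1]/q[2]+cy])
def snap(manip,n,name):
    st=manip.get_state();im=manip.get_image(n)[:,:,::-1].copy();cv2.imwrite(f"pics/{name}.png",im);return im,cam(manip,n,st)
E
python3 - <<'E'
from rig import manip
from h import *
t=cv2.imread("pics/top0.png");s=cv2.imread("pics/scene0.png")
a=cv2.resize(t[145:245,200:303],None,fx=4,fy=4,interpolation=cv2.INTER_CUBIC)
b=cv2.resize(s[125:255,180:325],(390,400),interpolation=cv2.INTER_CUBIC)
cv2.imwrite("pics/crop0.png",np.hstack([a[:400],b]))
c=cam(manip,"top")
g=t.max(2)
# tray floor: dark region
m=(g<60).astype(np.uint8);m[:145]=0;m[245:]=0;m[:,:200]=0;m[:,303:]=0
m=cv2.morphologyEx(m,cv2.MORPH_CLOSE,np.ones((15,15)))
cs=max(cv2.findContours(m,0,2)[0],key=cv2.contourArea);r=cv2.minAreaRect(cs);bx=cv2.boxPoints(r);print("tray px",r)
P=np.array([onz(c,*q,.078) for q in bx]);print(P,P.mean(0))
# reject box / console outline
hsv=cv2.cvtColor(t,cv2.COLOR_BGR2HSV)
m=(g>150).astype(np.uint8);m[:,:325]=0;m[:175]=0;m[245:]=0;m[:,392:]=0
cs=max(cv2.findContours(m,0,2)[0],key=cv2.contourArea);r=cv2.minAreaRect(cs);print("rej",r);print(onz(c,*r[0],.045),[onz(c,*q,.045) for q in cv2.boxPoints(r)])
m=(g>170).astype(np.uint8);m[:,:115]=0;m[:195]=0;m[250:]=0;m[:,172:]=0
for k in cv2.findContours(m,0,2)[0]:
    (x,y),rr=cv2.minEnclosingCircle(k)
    if rr>2: print("key",x,y,rr,onz(c,x,y,.06))
E
```

```text
tray px ((249.93820190429688, 191.75662231445312), (65.55339050292969, 78.55043029785156), 83.8844985961914)
[[ 0.6742  0.1604  0.078 ]
 [ 0.7064 -0.0913  0.078 ]
 [ 0.4959 -0.1148  0.078 ]
 [ 0.4653  0.1318  0.078 ]] [0.5855 0.0215 0.078 ]
rej ((356.5, 212.5), (45.0, 47.0), 90.0)
[ 0.5266 -0.3267  0.045 ] [array([ 0.5993, -0.2506,  0.045 ]), array([ 0.602 , -0.4052,  0.045 ]), array([ 0.4549, -0.4017,  0.045 ]), array([ 0.4524, -0.2493,  0.045 ])]
key 138.0 237.0 4.242740631103516 [0.4352 0.3754 0.06  ]
```

View pics/crop0.png

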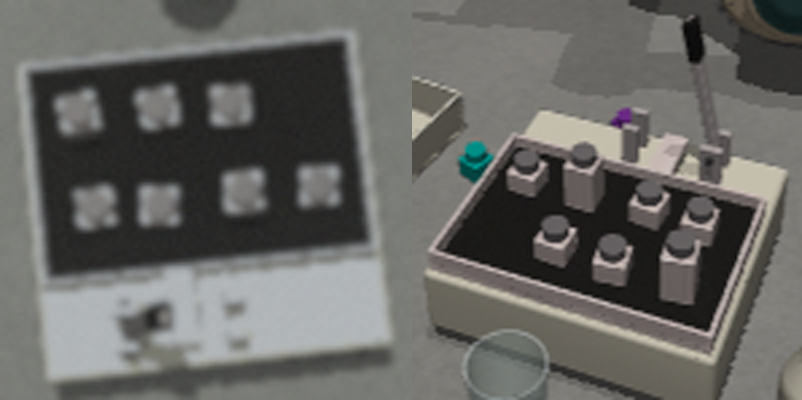

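The scene crop shows that the second near-row bottle from the right (top px 261,193) and the leftmost far-row bottle (219,172) are tall. The other five are short, aluminium with grey caps: top px (240,171), (258,171), (224,196), (240,196) and (280,191). The coloured look-alikes lie on the bench, outside the tray. Next I fly over the tray to measure it with the wrist camera.

Call:
carry_out:
  linear:
    - [0.0366,0.0575,0.001]
    - [0.0366,0.0575,0.001]
    - [0.0366,0.0575,0.001]
    - [0.0366,0.0575,0.001]
    - [0.0366,0.0575,0.001]
    - [0.0366,0.0575,0.001]
    - [0.0366,0.0575,0.001]
  angular:
    - [0,0,0.78]
    - [0,0,0.78]
    - [0,0,0.78]
    - [0,0,0.78]
    - [0,0,0.78]
    - [0,0,0.78]
    - [0,0,0.78]
  hand: [1,1,1,1,1,1,1]

```text
clock: 0.73
position: [0.3624, -0.3225, 0.408]
ee_rot: [-0.0, 0.909, 0.416, 0.0]
contact_force: [0.3, -0.2, 0.7]
width: 0.0854
gripper_force: 0.0
```

Call:
carry_out:
  linear:
    - [0.0366,0.0575,0.001]
    - [0.0366,0.0575,0.001]
    - [0.0366,0.0575,0.001]
    - [0.0366,0.0575,0.001]
    - [0.0366,0.0575,0.001]
    - [0.0366,0.0575,0.001]
    - [0.0366,0.0575,0.001]
  angular:
    - [0,0,0.78]
    - [0,0,0.78]
    - [0,0,0.78]
    - [0,0,0.78]
    - [0,0,0.78]
    - [0,0,0.78]
    - [0,0,0.78]
  hand: [1,1,1,1,1,1,1]

```text
clock: 1.32
position: [0.4905, -0.1211, 0.4116]
ee_rot: [-0.0, 0.797, 0.603, -0.0]
contact_force: [0.3, -0.9, -0.8]
width: 0.0856
gripper_force: 0.0
```

Call:
carry_out:
  linear:
    - [0.0366,0.0575,0.001]
    - [0.0366,0.0575,0.001]
    - [0.0366,0.0575,0.001]
    - [0.0366,0.0575,0.001]
    - [0.0366,0.0575,0.001]
    - [0.0366,0.0575,0.001]
    - [0,0,0]
    - [0,0,0]
  angular:
    - [0,0,0.78]
    - [0,0,0.78]
    - [0,0,0.78]
    - [0,0,0.78]
    - [0,0,0.78]
    - [0,0,0.78]
    - [0,0,0]
    - [0,0,0]
  hand: [1,1,1,1,1,1,1,1]

```text
clock: 1.98
position: [0.6004, 0.0512, 0.4138]
ee_rot: [-0.0, 0.671, 0.741, -0.0]
contact_force: [0.1, -0.9, -0.1]
width: 0.0851
gripper_force: 0.0
```

Run:
```python
from rig import manip
from h import *
im,c=snap(manip,"wrist","w1")
cv2.imwrite("pics/w1b.png",cv2.resize(im,(768,576),interpolation=cv2.INTER_CUBIC))
print(manip.get_state()["qpos"])
```

```text
[-0.032   0.3123  1.429  -0.0007  1.402  -0.1289]
```

View pics/w1b.png

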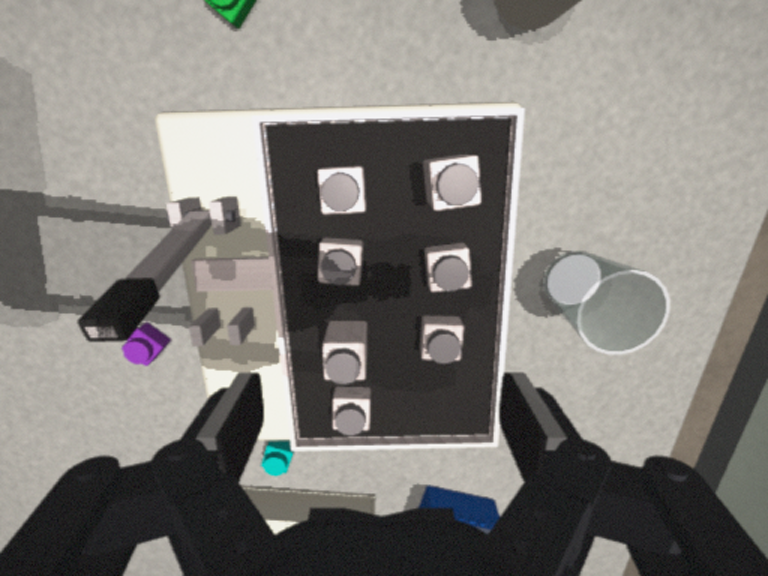

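The wrist view (768 px scale, right = +x, up = +y) shows short caps at (340,191), (340,264), (350,417), (450,271) and (443,346). The tall ones are at (458,184) and (345,362), where their long sides are visible. The lever leans up from its hinge at (205,212), and the fork is at (205,325) and (240,320).

Run:
```python
from rig import manip
from h import *
st=manip.get_state();c=cam(manip,"wrist",st);t=cam(manip,"top")
for n,(u,v),z in [("A",(340,191),.108),("B",(340,264),.108),("C",(350,417),.108),("D",(450,271),.108),("E",(443,346),.108),("T1",(458,184),.13),("T2",(345,362),.13)]:
    p=onz(c,u/1.5,v/1.5,z);print(n,p,"top px",proj(t,p))
# inner rim top corners
Q=[onz(c,u/1.5,v/1.5,.088) for u,v in [(262,122),(518,115),(495,437),(292,440)]]
Q=np.array(Q);print(Q,Q.mean(0))
e=(Q[0]+Q[1]-Q[2]-Q[3])/2;print("yaw",np.arctan2(-e[0],e[1]),np.linalg.norm(e))
for z in(.088,):
    for u,v in [(173,213),(238,210),(205,325),(240,320)]: print(onz(c,u/1.5,v/1.5,.106))
```

```text
A [0.567  0.1051 0.108 ] top px [223.0965 195.5349]
B [0.5702 0.0564 0.108 ] top px [238.7125 194.8055]
C [ 0.5859 -0.0661  0.108 ] top px [277.9561 190.4986]
D [0.6457 0.0588 0.108 ] top px [238.479  170.9751]
E [0.6492 0.0018 0.108 ] top px [256.6069 170.2127]
T1 [0.638  0.1181 0.13  ] top px [219.0339 171.8092]
T2 [ 0.5797 -0.0061  0.13  ] top px [258.9224 191.1905]
[[ 0.5113  0.1423  0.088 ]
 [ 0.678   0.1626  0.088 ]
 [ 0.7098 -0.0886  0.088 ]
 [ 0.5378 -0.1086  0.088 ]] [0.6092 0.0269 0.088 ]
yaw 0.11573756278432096 0.25276564873768714
[0.4577 0.08   0.106 ]
[0.5006 0.0861 0.106 ]
[0.4756 0.0007 0.106 ]
[0.5009 0.0071 0.106 ]
```

Call:
carry_out:
  linear:
    - [-0.0058,-0.0472,-0.0456]
    - [-0.0058,-0.0472,-0.0456]
    - [-0.0058,-0.0472,-0.0456]
    - [-0.0058,-0.0472,-0.0456]
    - [-0.0058,-0.0472,-0.0456]
    - [0,0,-0.046]
    - [0,0,-0.046]
    - [0,0,0]
  angular:
    - [0,0,0]
    - [0,0,0]
    - [0,0,0]
    - [0,0,0]
    - [0,0,0]
    - [0,0,0]
    - [0,0,0]
    - [0,0,0]
  hand: [0.6,0.6,0.6,0.6,0.6,0.6,0.6,0.6]
  force: 50

```text
clock: 2.7
position: [0.5823, -0.0698, 0.2505]
ee_rot: [-0.004, 0.674, 0.739, -0.003]
contact_force: [-1.7, 0.4, -0.2]
width: 0.0512
gripper_force: 0.0
```

Run:
```python
from rig import manip
from h import *
im,c=snap(manip,"wrist","w2")
st=manip.get_state();print(st["position"],st["contact_force"],st["width"])
cv2.imwrite("pics/w2b.png",cv2.resize(im,(640,480)))
```

```text
[ 0.5834 -0.0695  0.2528] [0.5338 0.4281 0.6411] 0.05109868917748352
```

View pics/w2b.png

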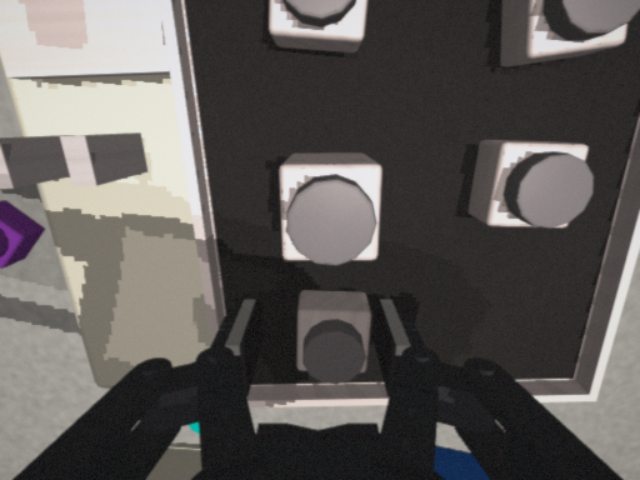

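The bottle at (333,340) sits between the fingers (240 and 395), so I grip and lift.

Call:
carry_out:
  linear:
    - [0,0,0]
    - [0,0,0]
    - [0,0,0]
    - [0,0,0]
    - [0,0,0]
    - [0,0,0]
  angular:
    - [0,0,0]
    - [0,0,0]
    - [0,0,0]
    - [0,0,0]
    - [0,0,0]
    - [0,0,0]
  hand: [0,0,0,0,0,0]
  force: 50

```text
clock: 3.25
position: [0.586, -0.0683, 0.2567]
ee_rot: [0.002, 0.672, 0.74, 0.001]
contact_force: [-0.6, -0.3, 7.2]
width: 0.0287
gripper_force: 51.2
```

Call:
carry_out:
  linear:
    - [0,0,0.02]
    - [0,0,0.04]
    - [0,0,0.05]
    - [0,0,0.05]
    - [0,0,0.03]
  angular:
    - [0,0,0]
    - [0,0,0]
    - [0,0,0]
    - [0,0,0]
    - [0,0,0]
  hand: [0,0,0,0,0]

```text
clock: 3.67
position: [0.5857, -0.0681, 0.353]
ee_rot: [0.002, 0.672, 0.74, 0.001]
contact_force: [0.2, -0.4, -0.7]
width: 0.0287
gripper_force: 50.5
```

Call:
carry_out:
  linear:
    - [-0.0214,-0.0777,0]
    - [-0.0214,-0.0777,0]
    - [-0.0214,-0.0777,0]
    - [-0.0214,-0.0777,0]
    - [-0.0214,-0.0777,0]
    - [-0.0214,-0.0777,0]
    - [-0.0214,-0.0777,0]
    - [-0.0214,-0.0777,0]
  angular:
    - [0,0,0]
    - [0,0,0]
    - [0,0,0]
    - [0,0,0]
    - [0,0,0]
    - [0,0,0]
    - [0,0,0]
    - [0,0,0]
  hand: [0,0,0,0,0,0,0,0]

```text
clock: 4.33
position: [0.4989, -0.3805, 0.3504]
ee_rot: [0.0, 0.672, 0.74, 0.0]
contact_force: [0.8, -0.9, -0.5]
width: 0.0285
gripper_force: 50.5
```

Call:
carry_out:
  linear:
    - [0,0,0]
    - [0,0,0]
  angular:
    - [0,0,0]
    - [0,0,0]
  hand: [0,0]

```text
clock: 4.5
position: [0.4989, -0.3811, 0.3498]
ee_rot: [-0.0, 0.674, 0.739, 0.0]
contact_force: [-0.7, 0.7, -0.8]
width: 0.0288
gripper_force: 50.4
```

Run:
```python
from rig import manip
from h import *
im,c=snap(manip,"wrist","w3")
st=manip.get_state();print(st["position"],st["gripper_force"],st["width"])
cv2.imwrite("pics/w3b.png",cv2.resize(im,(640,480)))
```

```text
[ 0.4993 -0.3795  0.3498] 50.424233078956604 0.02846491513780116
```

View pics/w3b.png

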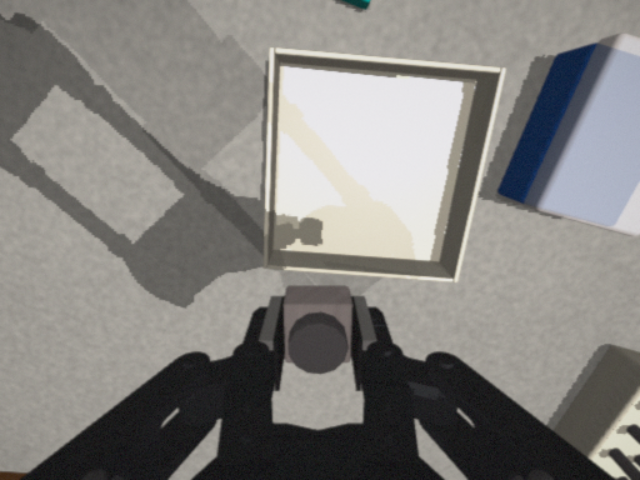

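The reject box rim corners are at (273,50), (502,70), (457,278) and (267,267), and the held bottle is at (318,340). I compute the box centre from these.

Run:
```python
from rig import manip
from h import *
c=cam(manip,"wrist",manip.get_state())
Q=np.array([onz(c,u*.8,v*.8,.045) for u,v in [(273,50),(502,70),(457,278),(267,267)]]);print(Q,Q.mean(0))
t=cam(manip,"top");print([proj(t,q) for q in Q], proj(t,Q.mean(0)))
```

```text
[[ 0.4555 -0.2498  0.045 ]
 [ 0.6187 -0.2473  0.045 ]
 [ 0.623  -0.41    0.045 ]
 [ 0.459  -0.4151  0.045 ]] [ 0.539  -0.3305  0.045 ]
[array([333.1522, 234.0326]), array([331.9327, 184.1286]), array([381.2891, 183.7029]), array([384.088 , 233.7948])] [357.623  208.7137]
```

Call:
carry_out:
  linear:
    - [0.006,0,-0.06]
    - [0.006,0,-0.07]
    - [0,0,-0.07]
    - [0,0,-0.07]
    - [0,0,-0.04]
    - [0,0,-0.016]
    - [0,0,0]
  angular:
    - [0,0,0]
    - [0,0,0]
    - [0,0,0]
    - [0,0,0]
    - [0,0,0]
    - [0,0,0]
    - [0,0,0]
  hand: [0,0,0,0,0,0,0]

```text
clock: 5.13
position: [0.5058, -0.377, 0.1851]
ee_rot: [-0.002, 0.672, 0.741, 0.0]
contact_force: [0.2, 0.0, -0.7]
width: 0.0287
gripper_force: 50.4
```

Call:
carry_out:
  linear:
    - [0,0,0]
    - [0,0,0]
    - [0,0,0]
    - [0,0,0.03]
    - [0,0,0.07]
    - [0,0,0.08]
    - [0,0,0.08]
    - [0,0,0.08]
  angular:
    - [0,0,0]
    - [0,0,0]
    - [0,0,0]
    - [0,0,0]
    - [0,0,0]
    - [0,0,0]
    - [0,0,0]
    - [0,0,0]
  hand: [0.52,0.52,0.52,0.52,0.52,0.52,0.52,0.52]

```text
clock: 5.8
position: [0.5054, -0.3789, 0.3603]
ee_rot: [0.001, 0.672, 0.74, 0.0]
contact_force: [1.5, -0.4, -1.6]
width: 0.0444
gripper_force: 0.0
```

```bash
cat >> h.py <<'E'
def tray(manip,name):
    im,c=snap(manip,"top",name);g=im.max(2)
    Rm=np.array([[np.cos(.116),-np.sin(.116)],[np.sin(.116),np.cos(.116)]])
    poly=np.array([proj(c,[*(np.array([.609,.024])+Rm@np.array(q)),.085]) for q in [(.083,.127),(-.083,.127),(-.083,-.127),(.083,-.127)]])
    m=np.zeros(g.shape,np.uint8);cv2.fillConvexPoly(m,poly.astype(int),1)
    n,_,s,ce=cv2.connectedComponentsWithStats(((g>95)&(m>0)).astype(np.uint8))
    for i in range(1,n):
        if s[i,4]>25: print(s[i,4],ce[i],onz(c,*ce[i],.10))
E
python3 - <<'E'
from rig import manip
from h import *
tray(manip,"t2")
E
```

```text
58 [232.1207 159.5   ] [0.6838 0.08   0.1   ]
96 [219.1042 172.4792] [0.6412 0.1201 0.1   ]
98 [239.051  171.2857] [0.6462 0.0572 0.1   ]
99 [257.1919 170.6768] [ 0.6492 -0.0002  0.1   ]
99 [260.3131 192.3232] [ 0.5802 -0.0111  0.1   ]
97 [223.134  196.1959] [0.5659 0.1054 0.1   ]
94 [239.3085 195.6277] [0.5686 0.0547 0.1   ]
```

Call:
carry_out:
  linear:
    - [0.0287,0.076,0]
    - [0.0287,0.076,0]
    - [0.0287,0.076,0]
    - [0.0287,0.076,0]
    - [0.0287,0.076,0]
    - [0.0287,0.076,0]
    - [0.0287,0.076,0]
    - [0.0287,0.076,0]
  angular:
    - [0,0,0]
    - [0,0,0]
    - [0,0,0]
    - [0,0,0]
    - [0,0,0]
    - [0,0,0]
    - [0,0,0]
    - [0,0,0]
  hand: [0.6,0.6,0.6,0.6,0.6,0.6,0.6,0.6]

```text
clock: 6.52
position: [0.6208, -0.0732, 0.3584]
ee_rot: [0.001, 0.672, 0.74, 0.001]
contact_force: [0.2, -0.6, -0.1]
width: 0.051
gripper_force: 0.0
```

Call:
carry_out:
  linear:
    - [0.0287,0.076,0]
    - [0.0287,0.076,0]
    - [0,0,0]
    - [0,0,0]
  angular:
    - [0,0,0]
    - [0,0,0]
    - [0,0,0]
    - [0,0,0]
  hand: [0.6,0.6,0.6,0.6]

```text
clock: 6.85
position: [0.6496, 0.0033, 0.3578]
ee_rot: [0.001, 0.671, 0.742, 0.001]
contact_force: [-0.9, -0.6, -0.4]
width: 0.0513
gripper_force: 0.0
```

Call:
carry_out:
  linear:
    - [0,-0.004,-0.05]
    - [0,0,-0.07]
    - [0,0,-0.06]
    - [0,0,-0.02]
    - [0,0,0]
    - [0,0,0]
  angular:
    - [0,0,0]
    - [0,0,0]
    - [0,0,0]
    - [0,0,0]
    - [0,0,0]
    - [0,0,0]
  hand: [0.6,0.6,0.6,0.6,0.6,0.6]

```text
clock: 7.35
position: [0.6496, -0.0021, 0.2578]
ee_rot: [0.001, 0.673, 0.74, 0.0]
contact_force: [1.2, -0.5, 0.9]
width: 0.0509
gripper_force: 0.0
```

Call:
carry_out:
  linear:
    - [0,0,0]
    - [0,0,0]
    - [0,0,0]
    - [0,0,0]
    - [0,0,0]
    - [0,0,0]
  angular:
    - [0,0,0]
    - [0,0,0]
    - [0,0,0]
    - [0,0,0]
    - [0,0,0]
    - [0,0,0]
  hand: [0,0,0,0,0,0]

```text
clock: 7.85
position: [0.6501, -0.0014, 0.2594]
ee_rot: [0.002, 0.672, 0.74, 0.001]
contact_force: [0.1, -0.5, 6.5]
width: 0.0284
gripper_force: 50.7
```

Call:
carry_out:
  linear:
    - [0,0,0.02]
    - [0,0,0.04]
    - [0,0,0.05]
    - [0,0,0.05]
    - [0,0,0.04]
    - [0,0,0]
  angular:
    - [0,0,0]
    - [0,0,0]
    - [0,0,0]
    - [0,0,0]
    - [0,0,0]
    - [0,0,0]
  hand: [0,0,0,0,0,0]

```text
clock: 8.35
position: [0.6502, -0.0011, 0.3626]
ee_rot: [0.004, 0.672, 0.74, 0.003]
contact_force: [1.4, -0.8, -0.3]
width: 0.0288
gripper_force: 49.9
```

Call:
carry_out:
  linear:
    - [-0.0158,-0.0756,0]
    - [-0.0158,-0.0756,0]
    - [-0.0158,-0.0756,0]
    - [-0.0158,-0.0756,0]
    - [-0.0158,-0.0756,0]
    - [-0.0158,-0.0756,0]
    - [-0.0158,-0.0756,0]
    - [-0.0158,-0.0756,0]
  angular:
    - [0,0,0]
    - [0,0,0]
    - [0,0,0]
    - [0,0,0]
    - [0,0,0]
    - [0,0,0]
    - [0,0,0]
    - [0,0,0]
  hand: [0,0,0,0,0,0,0,0]

```text
clock: 9.02
position: [0.5851, -0.305, 0.356]
ee_rot: [-0.001, 0.672, 0.74, 0.0]
contact_force: [1.1, 0.1, -0.3]
width: 0.0285
gripper_force: 55.3
```

Call:
carry_out:
  linear:
    - [-0.0158,-0.0756,0]
    - [-0.0158,-0.0756,0]
    - [0,0,0]
    - [0,0,0]
  angular:
    - [0,0,0]
    - [0,0,0]
    - [0,0,0]
    - [0,0,0]
  hand: [0,0,0,0]

```text
clock: 9.35
position: [0.5692, -0.3813, 0.3554]
ee_rot: [-0.001, 0.674, 0.739, 0.0]
contact_force: [-0.8, 1.1, -1.1]
width: 0.0287
gripper_force: 55.3
```

Call:
carry_out:
  linear:
    - [0,0,-0.06]
    - [0,0,-0.08]
    - [0,0,-0.08]
    - [0,0,-0.07]
    - [0,0,-0.033]
    - [0,0,-0.01]
    - [0,0,0]
  angular:
    - [0,0,0]
    - [0,0,0]
    - [0,0,0]
    - [0,0,0]
    - [0,0,0]
    - [0,0,0]
    - [0,0,0]
  hand: [0,0,0,0,0,0,0]

```text
clock: 9.93
position: [0.57, -0.3772, 0.1884]
ee_rot: [-0.002, 0.672, 0.741, 0.0]
contact_force: [0.3, 0.9, 0.4]
width: 0.0285
gripper_force: 55.4
```

Call:
carry_out:
  linear:
    - [0,0,0]
    - [0,0,0]
    - [0,0,0]
    - [0,0,0.03]
    - [0,0,0.07]
    - [0,0,0.08]
    - [0,0,0.08]
    - [0,0,0.08]
  angular:
    - [0,0,0]
    - [0,0,0]
    - [0,0,0]
    - [0,0,0]
    - [0,0,0]
    - [0,0,0]
    - [0,0,0]
    - [0,0,0]
  hand: [0.52,0.52,0.52,0.52,0.52,0.52,0.52,0.52]

```text
clock: 10.6
position: [0.57, -0.379, 0.3638]
ee_rot: [0.001, 0.672, 0.74, 0.0]
contact_force: [0.8, -0.9, -0.2]
width: 0.0445
gripper_force: 0.0
```

Run:
```python
from rig import manip
from h import *
tray(manip,"t3");print(manip.get_state()["position"])
```

```text
59 [232.1186 159.5085] [0.6837 0.08   0.1   ]
96 [219.1042 172.4792] [0.6412 0.1201 0.1   ]
97 [239.0722 171.2268] [0.6464 0.0571 0.1   ]
98 [260.3367 192.2041] [ 0.5806 -0.0112  0.1   ]
97 [223.1959 196.1649] [0.566  0.1052 0.1   ]
94 [239.3085 195.6277] [0.5686 0.0547 0.1   ]
[ 0.5715 -0.3801  0.3739]
```

Call:
carry_out:
  linear:
    - [0.0135,0.0796,0]
    - [0.0135,0.0796,0]
    - [0.0135,0.0796,0]
    - [0.0135,0.0796,0]
    - [0.0135,0.0796,0]
    - [0.0135,0.0796,0]
    - [0.0135,0.0796,0]
    - [0.0135,0.0796,0]
  angular:
    - [0,0,0]
    - [0,0,0]
    - [0,0,0]
    - [0,0,0]
    - [0,0,0]
    - [0,0,0]
    - [0,0,0]
    - [0,0,0]
  hand: [0.6,0.6,0.6,0.6,0.6,0.6,0.6,0.6]

```text
clock: 11.32
position: [0.6242, -0.0588, 0.3619]
ee_rot: [0.001, 0.672, 0.74, 0.001]
contact_force: [0.5, -0.4, 0.4]
width: 0.0511
gripper_force: 0.0
```

Call:
carry_out:
  linear:
    - [0.0135,0.0796,0]
    - [0.0135,0.0796,0]
    - [0.0135,0.0796,0]
    - [0,0,0]
    - [0,0,0]
  angular:
    - [0,0,0]
    - [0,0,0]
    - [0,0,0]
    - [0,0,0]
    - [0,0,0]
  hand: [0.6,0.6,0.6,0.6,0.6]

```text
clock: 11.73
position: [0.6445, 0.0611, 0.3614]
ee_rot: [0.001, 0.671, 0.742, 0.001]
contact_force: [0.4, -0.9, -0.1]
width: 0.0515
gripper_force: 0.0
```

Run:
```python
from rig import manip
print(manip.get_state()["position"].round(4))
```

```text
[0.6445 0.0611 0.3614]
```

Call:
carry_out:
  linear:
    - [0.002,-0.004,-0.05]
    - [0,0,-0.07]
    - [0,0,-0.06]
    - [0,0,-0.028]
    - [0,0,0]
    - [0,0,0]
  angular:
    - [0,0,0]
    - [0,0,0]
    - [0,0,0]
    - [0,0,0]
    - [0,0,0]
    - [0,0,0]
  hand: [0.6,0.6,0.6,0.6,0.6,0.6]

```text
clock: 12.23
position: [0.6455, 0.0553, 0.2563]
ee_rot: [0.0, 0.673, 0.74, -0.0]
contact_force: [0.9, 0.3, -0.1]
width: 0.0513
gripper_force: 0.0
```

Call:
carry_out:
  linear:
    - [0,0,0]
    - [0,0,0]
    - [0,0,0]
    - [0,0,0]
    - [0,0,0]
    - [0,0,0]
  angular:
    - [0,0,0]
    - [0,0,0]
    - [0,0,0]
    - [0,0,0]
    - [0,0,0]
    - [0,0,0]
  hand: [0,0,0,0,0,0]

```text
clock: 12.73
position: [0.6464, 0.0563, 0.2589]
ee_rot: [0.002, 0.672, 0.74, 0.001]
contact_force: [-0.6, -2.3, 6.7]
width: 0.0289
gripper_force: 48.0
```

Call:
carry_out:
  linear:
    - [0,0,0.02]
    - [0,0,0.04]
    - [0,0,0.05]
    - [0,0,0.05]
    - [0,0,0.04]
    - [0,0,0]
  angular:
    - [0,0,0]
    - [0,0,0]
    - [0,0,0]
    - [0,0,0]
    - [0,0,0]
    - [0,0,0]
  hand: [0,0,0,0,0,0]

```text
clock: 13.23
position: [0.6465, 0.0569, 0.3621]
ee_rot: [0.004, 0.672, 0.74, 0.003]
contact_force: [1.1, 1.2, 0.2]
width: 0.0291
gripper_force: 47.7
```

Call:
carry_out:
  linear:
    - [-0.0283,-0.0776,0]
    - [-0.0283,-0.0776,0]
    - [-0.0283,-0.0776,0]
    - [-0.0283,-0.0776,0]
    - [-0.0283,-0.0776,0]
    - [-0.0283,-0.0776,0]
    - [-0.0283,-0.0776,0]
    - [-0.0283,-0.0776,0]
  angular:
    - [0,0,0]
    - [0,0,0]
    - [0,0,0]
    - [0,0,0]
    - [0,0,0]
    - [0,0,0]
    - [0,0,0]
    - [0,0,0]
  hand: [0,0,0,0,0,0,0,0]

```text
clock: 13.9
position: [0.5309, -0.255, 0.3557]
ee_rot: [-0.001, 0.672, 0.74, 0.0]
contact_force: [0.9, 0.7, -1.1]
width: 0.0291
gripper_force: 47.7
```

Call:
carry_out:
  linear:
    - [-0.0283,-0.0776,0]
    - [-0.0283,-0.0776,0]
    - [0,0,0]
    - [0,0,0]
  angular:
    - [0,0,0]
    - [0,0,0]
    - [0,0,0]
    - [0,0,0]
  hand: [0,0,0,0]

```text
clock: 14.23
position: [0.5028, -0.3333, 0.3554]
ee_rot: [-0.001, 0.674, 0.739, 0.0]
contact_force: [0.1, 0.4, -1.5]
width: 0.0292
gripper_force: 47.8
```

Call:
carry_out:
  linear:
    - [0.004,0,-0.06]
    - [0,0,-0.08]
    - [0,0,-0.08]
    - [0,0,-0.07]
    - [0,0,-0.033]
    - [0,0,-0.01]
    - [0,0,0]
  angular:
    - [0,0,0]
    - [0,0,0]
    - [0,0,0]
    - [0,0,0]
    - [0,0,0]
    - [0,0,0]
    - [0,0,0]
  hand: [0,0,0,0,0,0,0]

```text
clock: 14.82
position: [0.506, -0.3296, 0.1881]
ee_rot: [-0.002, 0.672, 0.741, 0.0]
contact_force: [0.4, 0.5, -0.9]
width: 0.0292
gripper_force: 47.8
```

Call:
carry_out:
  linear:
    - [0,0,0]
    - [0,0,0]
    - [0,0,0]
    - [0,0,0.03]
    - [0,0,0.07]
    - [0,0,0.08]
    - [0,0,0.08]
    - [0,0,0.07]
  angular:
    - [0,0,0]
    - [0,0,0]
    - [0,0,0]
    - [0,0,0]
    - [0,0,0]
    - [0,0,0]
    - [0,0,0]
    - [0,0,0]
  hand: [0.52,0.52,0.52,0.52,0.52,0.52,0.52,0.52]

```text
clock: 15.48
position: [0.5059, -0.3312, 0.3591]
ee_rot: [0.002, 0.672, 0.74, 0.0]
contact_force: [0.7, -0.5, -0.5]
width: 0.0443
gripper_force: 0.0
```

Run:
```python
from rig import manip
from h import *
tray(manip,"t4");print(manip.get_state()["position"])
```

```text
59 [232.2881 159.4915] [0.6838 0.0795 0.1   ]
96 [219.1042 172.4792] [0.6412 0.1201 0.1   ]
99 [260.3737 192.2525] [ 0.5804 -0.0113  0.1   ]
98 [223.2041 196.0306] [0.5664 0.1052 0.1   ]
94 [239.3085 195.6277] [0.5686 0.0547 0.1   ]
[ 0.5074 -0.3324  0.3667]
```

Call:
carry_out:
  linear:
    - [0.0125,0.077,-0.001]
    - [0.0125,0.077,-0.001]
    - [0.0125,0.077,-0.001]
    - [0.0125,0.077,-0.001]
    - [0.0125,0.077,-0.001]
    - [0.0125,0.077,-0.001]
    - [0.0125,0.077,-0.001]
    - [0.0125,0.077,-0.001]
  angular:
    - [0,0,0]
    - [0,0,0]
    - [0,0,0]
    - [0,0,0]
    - [0,0,0]
    - [0,0,0]
    - [0,0,0]
    - [0,0,0]
  hand: [0.6,0.6,0.6,0.6,0.6,0.6,0.6,0.6]

```text
clock: 16.2
position: [0.5558, -0.0215, 0.3522]
ee_rot: [0.001, 0.672, 0.74, 0.001]
contact_force: [0.6, 0.1, -0.6]
width: 0.0509
gripper_force: 0.0
```

Call:
carry_out:
  linear:
    - [0.0125,0.077,0]
    - [0.0125,0.077,0]
    - [0,0,0]
    - [0,0,0]
  angular:
    - [0,0,0]
    - [0,0,0]
    - [0,0,0]
    - [0,0,0]
  hand: [0.6,0.6,0.6,0.6]

```text
clock: 16.53
position: [0.5684, 0.0557, 0.3518]
ee_rot: [0.001, 0.671, 0.742, 0.001]
contact_force: [0.5, -0.3, 0.4]
width: 0.0515
gripper_force: 0.0
```

Call:
carry_out:
  linear:
    - [0.002,0,-0.05]
    - [0,0,-0.07]
    - [0,0,-0.05]
    - [0,0,-0.02]
    - [0,0,0]
    - [0,0,0]
  angular:
    - [0,0,0]
    - [0,0,0]
    - [0,0,0]
    - [0,0,0]
    - [0,0,0]
    - [0,0,0]
  hand: [0.6,0.6,0.6,0.6,0.6,0.6]

```text
clock: 17.03
position: [0.5699, 0.0527, 0.2564]
ee_rot: [0.0, 0.673, 0.74, 0.0]
contact_force: [0.8, -0.5, 1.1]
width: 0.0512
gripper_force: 0.0
```

Call:
carry_out:
  linear:
    - [0,0,0]
    - [0,0,0]
    - [0,0,0]
    - [0,0,0]
    - [0,0,0]
    - [0,0,0]
  angular:
    - [0,0,0]
    - [0,0,0]
    - [0,0,0]
    - [0,0,0]
    - [0,0,0]
    - [0,0,0]
  hand: [0,0,0,0,0,0]

```text
clock: 17.53
position: [0.5704, 0.0535, 0.258]
ee_rot: [0.002, 0.672, 0.74, 0.001]
contact_force: [-0.4, -1.6, 5.7]
width: 0.0287
gripper_force: 49.6
```

Call:
carry_out:
  linear:
    - [0,0,0.02]
    - [0,0,0.04]
    - [0,0,0.05]
    - [0,0,0.05]
    - [0,0,0.04]
    - [0,0,0]
  angular:
    - [0,0,0]
    - [0,0,0]
    - [0,0,0]
    - [0,0,0]
    - [0,0,0]
    - [0,0,0]
  hand: [0,0,0,0,0,0]

```text
clock: 18.03
position: [0.5706, 0.0538, 0.3612]
ee_rot: [0.004, 0.672, 0.74, 0.003]
contact_force: [0.0, 0.9, 0.2]
width: 0.0291
gripper_force: 49.0
```

Slot 4 is (0.571, -0.331), so dy is about -0.384 over 10 rows.

Call:
carry_out:
  linear:
    - [0,-0.077,0]
    - [0,-0.077,0]
    - [0,-0.077,0]
    - [0,-0.077,0]
    - [0,-0.077,0]
    - [0,-0.077,0]
    - [0,-0.077,0]
    - [0,-0.077,0]
  angular:
    - [0,0,0]
    - [0,0,0]
    - [0,0,0]
    - [0,0,0]
    - [0,0,0]
    - [0,0,0]
    - [0,0,0]
    - [0,0,0]
  hand: [0,0,0,0,0,0,0,0]

```text
clock: 18.7
position: [0.5689, -0.2559, 0.3551]
ee_rot: [-0.001, 0.672, 0.74, 0.0]
contact_force: [0.4, -0.9, -0.7]
width: 0.0288
gripper_force: 49.0
```

Call:
carry_out:
  linear:
    - [0,-0.077,0]
    - [0,-0.077,0]
    - [0,0,0]
    - [0,0,0]
  angular:
    - [0,0,0]
    - [0,0,0]
    - [0,0,0]
    - [0,0,0]
  hand: [0,0,0,0]

```text
clock: 19.03
position: [0.5689, -0.3334, 0.3544]
ee_rot: [-0.001, 0.674, 0.739, -0.0]
contact_force: [-0.4, 0.1, -0.3]
width: 0.0284
gripper_force: 49.0
```

Call:
carry_out:
  linear:
    - [0.002,0,-0.06]
    - [0,0,-0.08]
    - [0,0,-0.08]
    - [0,0,-0.07]
    - [0,0,-0.033]
    - [0,0,-0.01]
    - [0,0,0]
  angular:
    - [0,0,0]
    - [0,0,0]
    - [0,0,0]
    - [0,0,0]
    - [0,0,0]
    - [0,0,0]
    - [0,0,0]
  hand: [0,0,0,0,0,0,0]

```text
clock: 19.62
position: [0.5701, -0.3296, 0.1875]
ee_rot: [-0.002, 0.672, 0.741, -0.0]
contact_force: [-0.5, -0.7, -0.0]
width: 0.0287
gripper_force: 49.0
```

Call:
carry_out:
  linear:
    - [0,0,0]
    - [0,0,0]
    - [0,0,0]
    - [0,0,0.03]
    - [0,0,0.07]
    - [0,0,0.08]
    - [0,0,0.08]
    - [0,0,0.07]
  angular:
    - [0,0,0]
    - [0,0,0]
    - [0,0,0]
    - [0,0,0]
    - [0,0,0]
    - [0,0,0]
    - [0,0,0]
    - [0,0,0]
  hand: [0.52,0.52,0.52,0.52,0.52,0.52,0.52,0.52]

```text
clock: 20.28
position: [0.5704, -0.3313, 0.3588]
ee_rot: [0.002, 0.672, 0.74, 0.0]
contact_force: [1.4, -0.7, -0.2]
width: 0.0449
gripper_force: 0.0
```

Run:
```python
from rig import manip
from h import *
tray(manip,"t5");print(manip.get_state()["position"])
```

```text
48 [227.25 160.  ] [0.6819 0.0954 0.1   ]
96 [219.1042 172.4792] [0.6412 0.1201 0.1   ]
98 [260.3367 192.2041] [ 0.5806 -0.0112  0.1   ]
96 [223.1562 196.1354] [0.5661 0.1054 0.1   ]
[ 0.5718 -0.3322  0.3668]
```

Call:
carry_out:
  linear:
    - [-0.001,0.079,-0.001]
    - [-0.001,0.079,-0.001]
    - [-0.001,0.079,-0.001]
    - [-0.001,0.079,-0.001]
    - [-0.001,0.079,-0.001]
    - [-0.001,0.079,-0.001]
    - [-0.001,0.079,-0.001]
    - [-0.001,0.079,-0.001]
  angular:
    - [0,0,0]
    - [0,0,0]
    - [0,0,0]
    - [0,0,0]
    - [0,0,0]
    - [0,0,0]
    - [0,0,0]
    - [0,0,0]
  hand: [0.6,0.6,0.6,0.6,0.6,0.6,0.6,0.6]

```text
clock: 21.0
position: [0.566, -0.0135, 0.3517]
ee_rot: [0.001, 0.673, 0.74, 0.001]
contact_force: [1.3, 0.2, 0.0]
width: 0.0513
gripper_force: 0.0
```

Call:
carry_out:
  linear:
    - [0,0.079,0]
    - [0,0.079,0]
    - [0,0.079,0]
    - [0,0,0]
    - [0,0,0]
  angular:
    - [0,0,0]
    - [0,0,0]
    - [0,0,0]
    - [0,0,0]
    - [0,0,0]
  hand: [0.6,0.6,0.6,0.6,0.6]

```text
clock: 21.42
position: [0.5661, 0.1052, 0.3514]
ee_rot: [0.001, 0.671, 0.742, 0.001]
contact_force: [-0.3, -0.5, 0.2]
width: 0.0514
gripper_force: 0.0
```

Call:
carry_out:
  linear:
    - [0.001,0.002,-0.05]
    - [0,0,-0.07]
    - [0,0,-0.05]
    - [0,0,-0.02]
    - [0,0,0]
    - [0,0,0]
  angular:
    - [0,0,0]
    - [0,0,0]
    - [0,0,0]
    - [0,0,0]
    - [0,0,0]
    - [0,0,0]
  hand: [0.6,0.6,0.6,0.6,0.6,0.6]

```text
clock: 21.92
position: [0.5676, 0.1032, 0.2559]
ee_rot: [0.0, 0.673, 0.74, 0.0]
contact_force: [0.4, -0.4, 1.5]
width: 0.0515
gripper_force: 0.0
```

Call:
carry_out:
  linear:
    - [0,0,0]
    - [0,0,0]
    - [0,0,0]
    - [0,0,0]
    - [0,0,0]
    - [0,0,0]
  angular:
    - [0,0,0]
    - [0,0,0]
    - [0,0,0]
    - [0,0,0]
    - [0,0,0]
    - [0,0,0]
  hand: [0,0,0,0,0,0]

```text
clock: 22.42
position: [0.568, 0.104, 0.2575]
ee_rot: [0.002, 0.672, 0.74, 0.002]
contact_force: [0.7, -0.9, 6.7]
width: 0.0285
gripper_force: 49.5
```

Call:
carry_out:
  linear:
    - [0,0,0.02]
    - [0,0,0.04]
    - [0,0,0.05]
    - [0,0,0.05]
    - [0,0,0.04]
    - [0,0,0]
  angular:
    - [0,0,0]
    - [0,0,0]
    - [0,0,0]
    - [0,0,0]
    - [0,0,0]
    - [0,0,0]
  hand: [0,0,0,0,0,0]

```text
clock: 22.92
position: [0.5681, 0.1044, 0.3607]
ee_rot: [0.003, 0.672, 0.74, 0.004]
contact_force: [0.6, 0.5, -0.2]
width: 0.0285
gripper_force: 49.0
```

Call:
carry_out:
  linear:
    - [-0.006,-0.0775,0]
    - [-0.006,-0.0775,0]
    - [-0.006,-0.0775,0]
    - [-0.006,-0.0775,0]
    - [-0.006,-0.0775,0]
    - [-0.006,-0.0775,0]
    - [-0.006,-0.0775,0]
    - [-0.006,-0.0775,0]
  angular:
    - [0,0,0]
    - [0,0,0]
    - [0,0,0]
    - [0,0,0]
    - [0,0,0]
    - [0,0,0]
    - [0,0,0]
    - [0,0,0]
  hand: [0,0,0,0,0,0,0,0]

```text
clock: 23.58
position: [0.5421, -0.2073, 0.3547]
ee_rot: [-0.001, 0.672, 0.74, -0.0]
contact_force: [1.0, -1.0, -0.7]
width: 0.0288
gripper_force: 49.0
```

Call:
carry_out:
  linear:
    - [-0.006,-0.0775,0]
    - [-0.006,-0.0775,0]
    - [0,0,0]
    - [0,0,0]
  angular:
    - [0,0,0]
    - [0,0,0]
    - [0,0,0]
    - [0,0,0]
  hand: [0,0,0,0]

```text
clock: 23.92
position: [0.5364, -0.2853, 0.3542]
ee_rot: [-0.001, 0.674, 0.739, -0.0]
contact_force: [1.1, 0.7, 0.1]
width: 0.029
gripper_force: 49.0
```

Call:
carry_out:
  linear:
    - [0.002,0,-0.06]
    - [0,0,-0.08]
    - [0,0,-0.08]
    - [0,0,-0.07]
    - [0,0,-0.033]
    - [0,0,-0.01]
    - [0,0,0]
  angular:
    - [0,0,0]
    - [0,0,0]
    - [0,0,0]
    - [0,0,0]
    - [0,0,0]
    - [0,0,0]
    - [0,0,0]
  hand: [0,0,0,0,0,0,0]

```text
clock: 24.5
position: [0.5376, -0.2817, 0.1871]
ee_rot: [-0.002, 0.672, 0.741, -0.0]
contact_force: [0.6, 0.1, -0.7]
width: 0.0288
gripper_force: 49.0
```

Call:
carry_out:
  linear:
    - [0,0,0]
    - [0,0,0]
    - [0,0,0]
    - [0,0,0.03]
    - [0,0,0.07]
    - [0,0,0.08]
    - [0,0,0.08]
    - [0,0,0.07]
  angular:
    - [0,0,0]
    - [0,0,0]
    - [0,0,0]
    - [0,0,0]
    - [0,0,0]
    - [0,0,0]
    - [0,0,0]
    - [0,0,0]
  hand: [0.52,0.52,0.52,0.52,0.52,0.52,0.52,0.52]

```text
clock: 25.17
position: [0.5379, -0.2833, 0.3581]
ee_rot: [0.002, 0.672, 0.74, 0.0]
contact_force: [0.9, -0.6, 1.1]
width: 0.0443
gripper_force: 0.0
```

Run:
```python
from rig import manip
from h import *
tray(manip,"t6");print(manip.get_state()["position"])
im,c=snap(manip,"scene","s6")
w,_=snap(manip,"wrist","w6")
cv2.imwrite("pics/v6.png",np.hstack([cv2.resize(im[115:255,110:330],(440,280)),cv2.resize(w,(340,280))]))
```

```text
59 [232.1186 159.5085] [0.6837 0.08   0.1   ]
96 [219.1042 172.4792] [0.6412 0.1201 0.1   ]
101 [260.3564 192.3564] [ 0.5801 -0.0112  0.1   ]
[ 0.5395 -0.2843  0.3657]
```

View pics/v6.png

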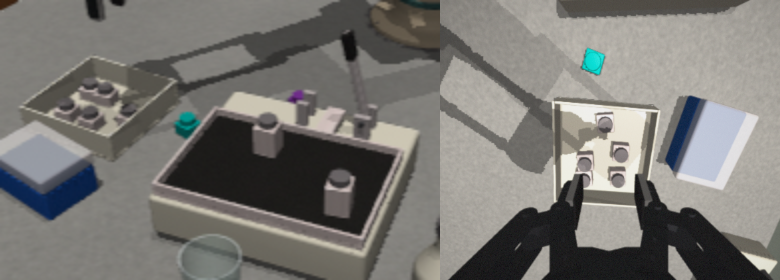

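All five short bottles are in the reject box, and only the two tall ones at (267,135) and (340,192) still stand in the tray. Next is the lever: I rise, shut the hand and look from above it.

Call:
carry_out:
  linear:
    - [-0.0117,0.0735,0.0155]
    - [-0.0117,0.0735,0.0155]
    - [-0.0117,0.0735,0.0155]
    - [-0.0117,0.0735,0.0155]
    - [-0.0117,0.0735,0.0155]
    - [-0.0117,0.0735,0.0155]
    - [-0.0117,0.0735,0.0155]
    - [-0.0117,0.0735,0.0155]
  angular:
    - [0,0,0]
    - [0,0,0]
    - [0,0,0]
    - [0,0,0]
    - [0,0,0]
    - [0,0,0]
    - [0,0,0]
    - [0,0,0]
  hand: [0,0,0,0,0,0,0,0]
  force: 30

```text
clock: 25.98
position: [0.49, 0.0123, 0.4155]
ee_rot: [-0.0, 0.673, 0.74, -0.0]
contact_force: [0.7, 0.3, 0.2]
width: 0.0
gripper_force: 0.0
```

Call:
carry_out:
  linear:
    - [-0.0117,0.0735,0.0155]
    - [-0.0117,0.0735,0.0155]
    - [-0.0117,0.0735,0.0155]
    - [0,0,0]
    - [0,0,0]
    - [0,0,0]
  angular:
    - [0,0,0]
    - [0,0,0]
    - [0,0,0]
    - [0,0,0]
    - [0,0,0]
    - [0,0,0]
  hand: [0,0,0,0,0,0]

```text
clock: 26.48
position: [0.4733, 0.1208, 0.4384]
ee_rot: [-0.0, 0.672, 0.741, -0.001]
contact_force: [-0.2, -1.0, -0.3]
width: -0.0001
gripper_force: 0.0
```

Run:
```python
from rig import manip
from h import *
w,_=snap(manip,"wrist","w7");s,_=snap(manip,"scene","s7")
print(manip.get_state()["position"].round(4))
a=cv2.resize(w,(480,360));b=cv2.resize(s[115:205,250:330],(320,360))
cv2.imwrite("pics/v7.png",np.hstack([a,b]))
```

```text
[0.4737 0.1199 0.4383]
```

View pics/v7.png

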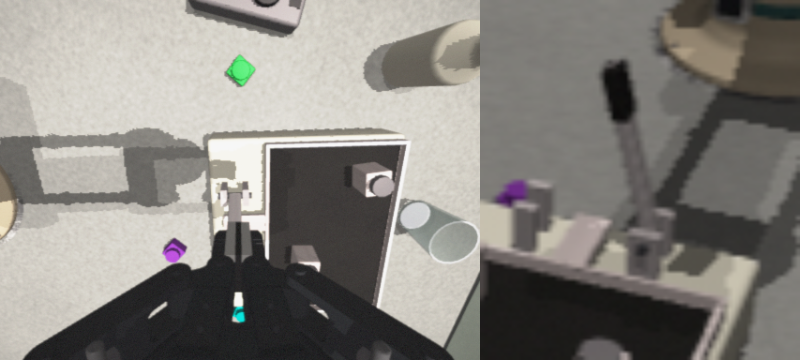

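The wrist view (480 px scale) shows the hinge posts at (222,186) and (248,186), with the bar running down the picture behind the fingers. In the scene crop the sleeve's end is at (617,65). I triangulate the tip and hinge from these.

Run:
```python
from rig import manip
from h import *
s=cam(manip,"scene");st=manip.get_state();w=cam(manip,"wrist",st)
q=[0,.671,.741,0];w1=cam(manip,"wrist",dict(ee_rot=np.array(q),position=np.array([.6004,.0512,.4138])))
def tri(r1,r2):
    A=np.array([r1[1],-r2[1]]).T;k=np.linalg.lstsq(A,r2[0]-r1[0],rcond=None)[0]
    a=r1[0]+r1[1]*k[0];b=r2[0]+r2[1]*k[1];return (a+b)/2,np.linalg.norm(a-b)
print("tip",tri(ray(s,284.5,132),ray(w1,106/1.5,329/1.5)))
print("sleeve base",tri(ray(s,(622-480)/4+250,118/4+115),ray(w1,148/1.5,284/1.5)))
for u,v in [(222,186),(248,186),(235,186)]: print(onz(w,u*16/15,v*16/15,.10))
# deck front corners of shaker (z .07) and tray inner corners in w7
for n,(u,v),z in [("base +y near",(208,137),.07),("tray in +y near",(268,146),.088),("tray +y far out",(408,138),.088)]: print(n,onz(w,u*16/15,v*16/15,z))
```

```text
tip (array([0.4759, 0.0478, 0.2104]), np.float64(0.0036121428231235342))
sleeve base (array([0.4774, 0.0554, 0.1758]), np.float64(0.0013563850003946122))
[0.4553 0.0909 0.1   ]
[0.4878 0.094  0.1   ]
[0.4715 0.0925 0.1   ]
base +y near [0.4312 0.1455 0.07  ]
tray in +y near [0.5077 0.1445 0.088 ]
tray +y far out [0.6771 0.1704 0.088 ]
```

Hinge is at about (0.473, 0.081, 0.095) and the lever angle about 1.3 rad. I lower the shut fingers on its +y side, then sweep along the arc.

Call:
carry_out:
  linear:
    - [-0.004,-0.009,-0.045]
    - [-0.004,-0.009,-0.045]
    - [0,0,-0.04]
    - [0,0,0]
  angular:
    - [0,0,0]
    - [0,0,0]
    - [0,0,0]
    - [0,0,0]
  hand: [0,0,0,0]

```text
clock: 26.92
position: [0.4683, 0.1101, 0.3699]
ee_rot: [-0.003, 0.673, 0.739, -0.003]
contact_force: [-1.1, -0.2, -0.2]
width: 0.0001
gripper_force: 0.0
```

Call:
carry_out:
  linear:
    - [0.004,-0.035,0]
    - [0.004,-0.035,0]
    - [0.004,-0.035,0]
    - [0.0024,-0.02,-0.009]
    - [0.0024,-0.02,-0.009]
  angular:
    - [0,0,0]
    - [0,0,0]
    - [0,0,0]
    - [0,0,0]
    - [0,0,0]
  hand: [0,0,0,0,0]

```text
clock: 27.33
position: [0.4787, 0.038, 0.3657]
ee_rot: [0.001, 0.673, 0.74, 0.001]
contact_force: [0.8, 0.8, 1.9]
width: 0.0
gripper_force: 0.7
```

Call:
carry_out:
  linear:
    - [0.0021,-0.018,-0.013]
    - [0.0021,-0.018,-0.013]
    - [0.0018,-0.015,-0.016]
    - [0.0018,-0.015,-0.016]
    - [0.0018,-0.016,-0.018]
    - [0.0018,-0.016,-0.019]
  angular:
    - [0,0,0]
    - [0,0,0]
    - [0,0,0]
    - [0,0,0]
    - [0,0,0]
    - [0,0,0]
  hand: [0,0,0,0,0,0]

```text
clock: 27.83
position: [0.4835, -0.01, 0.3162]
ee_rot: [-0.001, 0.672, 0.74, -0.0]
contact_force: [-0.2, 1.5, 0.6]
width: -0.0001
gripper_force: 0.5
```

Call:
carry_out:
  linear:
    - [0.0012,-0.011,-0.021]
    - [0.0012,-0.011,-0.021]
    - [0.0007,-0.006,-0.02]
    - [0,0,0]
  angular:
    - [0,0,0]
    - [0,0,0]
    - [0,0,0]
    - [0,0,0]
  hand: [0,0,0,0]

```text
clock: 28.17
position: [0.4844, -0.0242, 0.284]
ee_rot: [-0.002, 0.673, 0.74, -0.001]
contact_force: [-0.9, -0.2, 1.0]
width: -0.0001
gripper_force: 0.0
```

Call:
carry_out:
  linear:
    - [0,-0.004,-0.01]
    - [0,0,-0.008]
    - [0,0,-0.007]
    - [0,0,0]
    - [0,0,0]
  angular:
    - [0,0,0]
    - [0,0,0]
    - [0,0,0]
    - [0,0,0]
    - [0,0,0]
  hand: [0,0,0,0,0]

```text
clock: 28.58
position: [0.4853, -0.0254, 0.274]
ee_rot: [0.0, 0.672, 0.74, 0.0]
contact_force: [-0.1, -0.2, -0.3]
width: -0.0001
gripper_force: 0.0
```

Call:
carry_out:
  linear:
    - [0,0,-0.004]
    - [0,0,-0.004]
    - [0,0,0]
    - [0,0,0]
  angular:
    - [0,0,0]
    - [0,0,0]
    - [0,0,0]
    - [0,0,0]
  hand: [0,0,0,0]

```text
clock: 28.92
position: [0.4853, -0.0254, 0.273]
ee_rot: [0.001, 0.672, 0.74, 0.001]
contact_force: [-4.7, 1.4, 20.6]
width: 0.0002
gripper_force: 10.1
```

Call:
carry_out:
  linear:
    - [0,0,0.02]
    - [0,0,0.06]
    - [0,0,0.07]
    - [0,0,0.07]
    - [-0.01,0.05,0.05]
    - [-0.01,0.07,0]
    - [-0.01,0.07,0]
    - [0,0.05,0]
  angular:
    - [0,0,0]
    - [0,0,0]
    - [0,0,0]
    - [0,0,0]
    - [0,0,0]
    - [0,0,0]
    - [0,0,0]
    - [0,0,0]
  hand: [0,0,0,0,0,0,0,0]

```text
clock: 29.58
position: [0.469, 0.0965, 0.406]
ee_rot: [-0.0, 0.672, 0.74, 0.001]
contact_force: [-0.7, -0.3, 0.1]
width: -0.0001
gripper_force: 0.0
```

Call:
carry_out:
  linear:
    - [-0.005,0.08,0]
    - [-0.005,0.08,0]
    - [-0.005,0.08,0]
    - [-0.005,0.08,0]
    - [0,0.08,0]
    - [0,0,0]
    - [0,0,0]
  angular:
    - [0,0,0]
    - [0,0,0]
    - [0,0,0]
    - [0,0,0]
    - [0,0,0]
    - [0,0,0]
    - [0,0,0]
  hand: [0,0,0,0,0,0,0]

```text
clock: 30.17
position: [0.4597, 0.2964, 0.4047]
ee_rot: [0.0, 0.671, 0.742, -0.0]
contact_force: [0.7, 0.5, -0.1]
width: -0.0002
gripper_force: 0.0
```

Run:
```python
from rig import manip
from h import *
w,_=snap(manip,"wrist","w8");s,_=snap(manip,"scene","s8")
print(manip.get_state()["position"].round(4))
a=cv2.resize(w,(480,360));b=cv2.resize(s[140:210,240:320],(320,360))
cv2.imwrite("pics/v8.png",np.hstack([a,b]))
```

```text
[0.46   0.2941 0.4048]
```

View pics/v8.png

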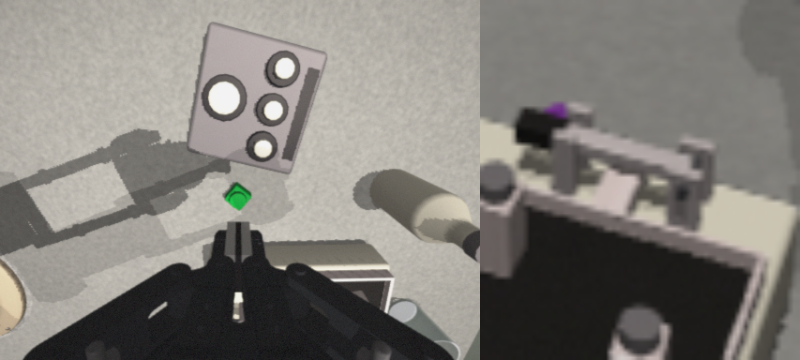

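The lever lies flat in its fork in the scene crop. The keys in the wrist view (480 px scale) are left (286,68), middle (272,110), right (262,148) and start (223,97). I measure them across two views.

```bash
cat > keys.py <<'E'
from rig import manip
from h import *
w=cam(manip,"wrist",manip.get_state());t=cam(manip,"top")
a=cv2.imread("pics/w8.png");b=cv2.imread("pics/t6.png")
def blobs(g,r,th,lo,f=1):
    x0,y0,x1,y1=r;m=np.zeros(g.shape,np.uint8);m[y0:y1,x0:x1]=g[y0:y1,x0:x1]>th
    n,_,s,c=cv2.connectedComponentsWithStats(m);return [(c[i],s[i,4]) for i in range(1,n) if s[i,4]>lo]
A=blobs(a.min(2),(205,25,345,180),200,40)
for c,s in A: print("w",c,s,onz(w,*c,.06),"top",proj(t,onz(w,*c,.06)))
for th in(130,):
    for c,s in blobs(b.min(2),(115,200,172,250),th,8): print("t",c,s,onz(t,*c,.06))
s=cam(manip,"scene");e=cv2.imread("pics/s8.png")
for c,_ in blobs(e.min(2),(360,195,440,250),150,8):
    print("s",c,onz(s,*c,.06),onz(s,*c,.07))
E
python3 keys.py
```

```text
w [303.4985  72.1201] 333 [0.5001 0.4084 0.06  ] top [128.7882 216.4418]
w [238.6184 104.1207] 870 [0.4355 0.3704 0.06  ] top [139.5908 236.9187]
w [291.4276 117.2332] 283 [0.494  0.3623 0.06  ] top [143.0847 218.6066]
w [280.5328 157.9476] 229 [0.4878 0.3165 0.06  ] top [157.3147 220.7616]
t [127.3667 217.3667] 30 [0.4971 0.4127 0.06  ]
t [141.3667 219.3667] 30 [0.4914 0.3677 0.06  ]
t [155.5 221.5] 32 [0.4854 0.3222 0.06  ]
t [138.0105 237.1684] 95 [0.4347 0.3753 0.06  ]
s [406.6778 205.5444] [0.4271 0.3717 0.06  ] [0.4405 0.372  0.07  ]
s [381.4091 211.3182] [0.4792 0.3215 0.06  ] [0.4917 0.3226 0.07  ]
s [398.5 218. ] [0.4846 0.3638 0.06  ] [0.497  0.3642 0.07  ]
s [417.6667 225.4444] [0.4902 0.409  0.06  ] [0.5025 0.4087 0.07  ]
```

Call:
carry_out:
  linear:
    - [0.0156,0.046,-0.06]
    - [0.0156,0.046,-0.06]
    - [0.0156,0.046,-0.06]
    - [0.0156,0.046,-0.06]
    - [0.0156,0.046,-0.06]
    - [0,0,0]
    - [0,0,0]
  angular:
    - [0,0,0]
    - [0,0,0]
    - [0,0,0]
    - [0,0,0]
    - [0,0,0]
    - [0,0,0]
    - [0,0,0]
  hand: [0,0,0,0,0,0,0]

```text
clock: 30.85
position: [0.4996, 0.4081, 0.2526]
ee_rot: [-0.0, 0.673, 0.74, -0.003]
contact_force: [0.2, -0.2, 0.2]
width: -0.0
gripper_force: 0.0
```

Run:
```python
from rig import manip
from h import *
w,c=snap(manip,"wrist","w9");st=manip.get_state()
p=st["position"];print(p.round(4), proj(c,[p[0],p[1],p[2]-.173]))
cv2.imwrite("pics/v9.png",cv2.resize(w,(640,480)))
```

```text
[0.4998 0.4079 0.2546] [256.2023 253.1138]
```

View pics/v9.png

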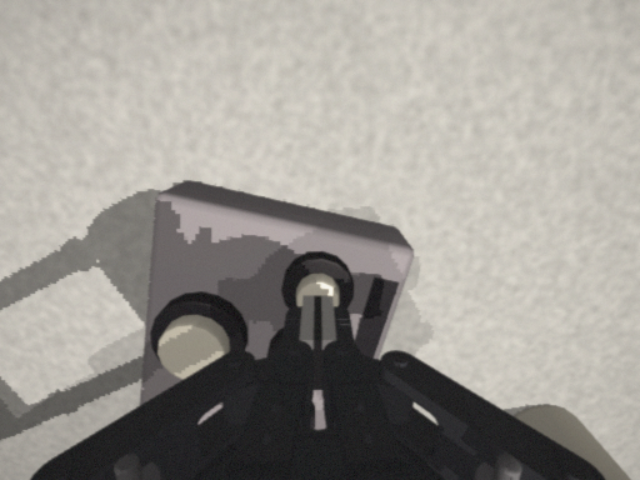

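The fingertips (318,305) sit over the left key (318,293), so I press down.

Call:
carry_out:
  linear:
    - [0,0.001,-0.014]
    - [0,0,-0.014]
    - [0,0,-0.004]
    - [0,0,-0.004]
    - [0,0,0]
  angular:
    - [0,0,0]
    - [0,0,0]
    - [0,0,0]
    - [0,0,0]
    - [0,0,0]
  hand: [0,0,0,0,0]

```text
clock: 31.32
position: [0.5, 0.4092, 0.2394]
ee_rot: [0.001, 0.672, 0.74, 0.001]
contact_force: [1.8, -1.6, 6.7]
width: -0.0003
gripper_force: 3.9
```

Call:
carry_out:
  linear:
    - [0,0,-0.003]
    - [0,0,0]
    - [0,0,0]
  angular:
    - [0,0,0]
    - [0,0,0]
    - [0,0,0]
  hand: [0,0,0]

```text
clock: 31.57
position: [0.4999, 0.4092, 0.2393]
ee_rot: [0.001, 0.672, 0.74, 0.002]
contact_force: [-0.7, -4.2, 14.7]
width: 0.0001
gripper_force: 7.1
```

It stopped hard at z=0.2393. Releasing slowly will show whether the key's spring travel was used.

Call:
carry_out:
  linear:
    - [0,0,0.012]
    - [0,0,0]
    - [0,0,0]
  angular:
    - [0,0,0]
    - [0,0,0]
    - [0,0,0]
  hand: [0,0,0]

```text
clock: 31.82
position: [0.4997, 0.4097, 0.2426]
ee_rot: [0.001, 0.672, 0.74, 0.001]
contact_force: [2.1, -1.0, 2.5]
width: -0.0001
gripper_force: 1.5
```

Call:
carry_out:
  linear:
    - [0,0,0.004]
    - [0,0,0]
    - [0,0,0]
  angular:
    - [0,0,0]
    - [0,0,0]
    - [0,0,0]
  hand: [0,0,0]

```text
clock: 32.07
position: [0.4994, 0.41, 0.2433]
ee_rot: [0.0, 0.672, 0.74, 0.0]
contact_force: [1.8, -0.6, 3.4]
width: 0.0
gripper_force: 1.3
```

Call:
carry_out:
  linear:
    - [0,0,0.03]
    - [0,0,0]
    - [0,0,0]
  angular:
    - [0,0,0]
    - [0,0,0]
    - [0,0,0]
  hand: [0,0,0]

```text
clock: 32.32
position: [0.4989, 0.4101, 0.2581]
ee_rot: [-0.0, 0.672, 0.74, -0.0]
contact_force: [0.2, 0.0, -0.1]
width: 0.0001
gripper_force: 0.0
```

Run:
```python
from rig import manip
from h import *
s,_=snap(manip,"scene","s10");print(manip.get_state()["position"].round(4))
cv2.imwrite("pics/v10.png",cv2.resize(s[185:265,345:451],(795,600),interpolation=cv2.INTER_CUBIC))
```

```text
[0.4987 0.4099 0.2576]
```

View pics/v10.png

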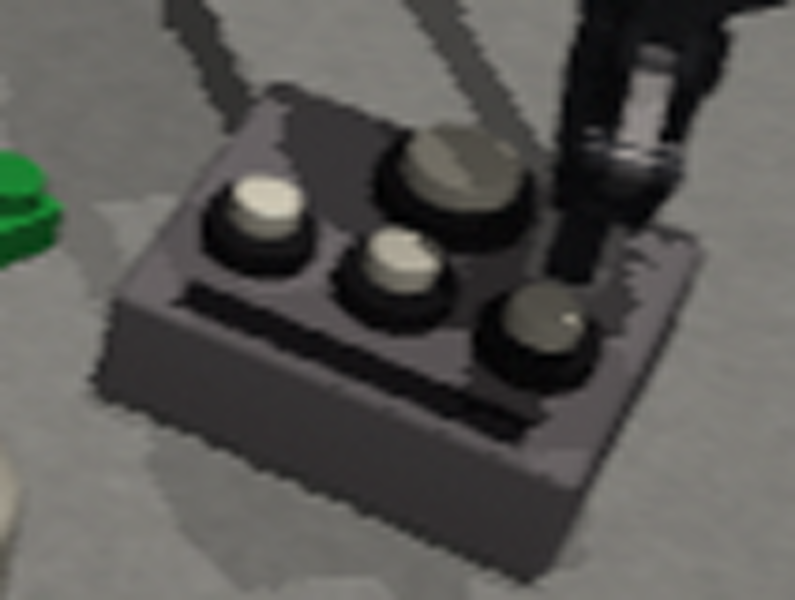

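The keys stand proud of their collars, and the spring still pushed about 3 N at z=0.243, so the hard stop at 0.239 was full travel. Next is the right key.

Call:
carry_out:
  linear:
    - [-0.0061,-0.0455,0.004]
    - [-0.0061,-0.0455,0]
    - [-0.0061,-0.0455,0]
    - [-0.0061,-0.0455,0]
    - [0,0,0]
    - [0,0,0]
  angular:
    - [0,0,0]
    - [0,0,0]
    - [0,0,0]
    - [0,0,0]
    - [0,0,0]
    - [0,0,0]
  hand: [0,0,0,0,0,0]

```text
clock: 32.87
position: [0.4865, 0.318, 0.2596]
ee_rot: [-0.001, 0.673, 0.74, -0.001]
contact_force: [-0.1, 0.9, 1.1]
width: 0.0001
gripper_force: 0.0
```

Call:
carry_out:
  linear:
    - [0,0,-0.013]
    - [0,0,-0.013]
    - [0,0,-0.006]
    - [0,0,-0.006]
    - [0,0,-0.004]
    - [0,0,0]
    - [0,0,0]
  angular:
    - [0,0,0]
    - [0,0,0]
    - [0,0,0]
    - [0,0,0]
    - [0,0,0]
    - [0,0,0]
    - [0,0,0]
  hand: [0,0,0,0,0,0,0]

```text
clock: 33.45
position: [0.487, 0.3195, 0.2398]
ee_rot: [-0.0, 0.672, 0.74, 0.0]
contact_force: [-1.4, 1.2, 4.3]
width: 0.0002
gripper_force: 2.3
```

Call:
carry_out:
  linear:
    - [0,0,-0.004]
    - [0,0,0]
    - [0,0,0]
    - [0,0,0]
  angular:
    - [0,0,0]
    - [0,0,0]
    - [0,0,0]
    - [0,0,0]
  hand: [0,0,0,0]

```text
clock: 33.78
position: [0.4869, 0.3195, 0.2393]
ee_rot: [-0.0, 0.672, 0.74, 0.001]
contact_force: [-3.2, 0.4, 13.1]
width: 0.0002
gripper_force: 6.5
```

Call:
carry_out:
  linear:
    - [0,0,0.015]
    - [0,0,0.015]
    - [0,0,0.015]
    - [0.006,0.045,0]
    - [0.006,0.045,0]
    - [0,0,0]
    - [0,0,0]
  angular:
    - [0,0,0]
    - [0,0,0]
    - [0,0,0]
    - [0,0,0]
    - [0,0,0]
    - [0,0,0]
    - [0,0,0]
  hand: [0,0,0,0,0,0,0]

```text
clock: 34.37
position: [0.4931, 0.3646, 0.2598]
ee_rot: [0.0, 0.672, 0.741, -0.0]
contact_force: [-0.5, -1.3, 0.2]
width: 0.0002
gripper_force: 0.0
```

Call:
carry_out:
  linear:
    - [0,0,-0.013]
    - [0,0,-0.013]
    - [0,0,-0.006]
    - [0,0,-0.006]
    - [0,0,-0.004]
    - [0,0,0]
    - [0,0,0]
  angular:
    - [0,0,0]
    - [0,0,0]
    - [0,0,0]
    - [0,0,0]
    - [0,0,0]
    - [0,0,0]
    - [0,0,0]
  hand: [0,0,0,0,0,0,0]

```text
clock: 34.95
position: [0.4927, 0.3631, 0.2395]
ee_rot: [0.0, 0.672, 0.74, -0.001]
contact_force: [-1.0, -1.8, 6.0]
width: 0.0001
gripper_force: 2.9
```

Call:
carry_out:
  linear:
    - [0,0,-0.0035]
    - [0,0,0]
    - [0,0,0]
    - [0,0,0]
  angular:
    - [0,0,0]
    - [0,0,0]
    - [0,0,0]
    - [0,0,0]
  hand: [0,0,0,0]

```text
clock: 35.28
position: [0.4926, 0.3631, 0.2393]
ee_rot: [0.0, 0.672, 0.74, -0.0]
contact_force: [-3.1, -3.1, 14.1]
width: 0.0004
gripper_force: 7.0
```

Call:
carry_out:
  linear:
    - [0,0,0.015]
    - [0,0,0.015]
    - [0,0,0.015]
    - [-0.057,0.008,0]
    - [-0.057,0.008,0]
    - [0,0,0]
    - [0,0,0]
  angular:
    - [0,0,0]
    - [0,0,0]
    - [0,0,0]
    - [0,0,0]
    - [0,0,0]
    - [0,0,0]
    - [0,0,0]
  hand: [0,0,0,0,0,0,0]

```text
clock: 35.87
position: [0.4348, 0.372, 0.2599]
ee_rot: [-0.0, 0.672, 0.741, -0.0]
contact_force: [0.3, -0.1, -0.6]
width: 0.0001
gripper_force: 0.0
```

Call:
carry_out:
  linear:
    - [0,0,-0.013]
    - [0,0,-0.013]
    - [0,0,-0.006]
    - [0,0,-0.006]
    - [0,0,-0.004]
    - [0,0,0]
    - [0,0,0]
  angular:
    - [0,0,0]
    - [0,0,0]
    - [0,0,0]
    - [0,0,0]
    - [0,0,0]
    - [0,0,0]
    - [0,0,0]
  hand: [0,0,0,0,0,0,0]

```text
clock: 36.45
position: [0.4369, 0.3719, 0.2394]
ee_rot: [0.0, 0.673, 0.74, 0.001]
contact_force: [-0.0, -0.8, 6.4]
width: 0.0002
gripper_force: 3.2
```

Call:
carry_out:
  linear:
    - [0,0,-0.0035]
    - [0,0,0]
    - [0,0,0]
    - [0,0,0]
  angular:
    - [0,0,0]
    - [0,0,0]
    - [0,0,0]
    - [0,0,0]
  hand: [0,0,0,0]

```text
clock: 36.78
position: [0.4368, 0.3719, 0.2393]
ee_rot: [0.001, 0.672, 0.74, 0.001]
contact_force: [-2.2, -1.9, 15.7]
width: -0.0001
gripper_force: 7.8
```

Call:
carry_out:
  linear:
    - [0,0,0.015]
    - [0,0,0.03]
    - [0,0,0.06]
    - [0,0,0.08]
    - [0,0,0.08]
    - [0,0,0.05]
    - [0,0,0]
    - [0,0,0]
  angular:
    - [0,0,0]
    - [0,0,0]
    - [0,0,0]
    - [0,0,0]
    - [0,0,0]
    - [0,0,0]
    - [0,0,0]
    - [0,0,0]
  hand: [0,0,0,0,0,0,0,0]

```text
clock: 37.45
position: [0.4365, 0.3719, 0.3958]
ee_rot: [0.0, 0.673, 0.74, 0.002]
contact_force: [0.3, -0.6, -1.1]
width: -0.0003
gripper_force: 0.0
```

Run:
```python
from rig import manip
from h import *
tray(manip,"t11")
s,_=snap(manip,"scene","s11")
cv2.imwrite("pics/v11.png",cv2.resize(s[110:300,90:450],(780,412),interpolation=cv2.INTER_CUBIC))
```

```text
59 [232.1186 159.5085] [0.6837 0.08   0.1   ]
96 [219.1042 172.4792] [0.6412 0.1201 0.1   ]
100 [260.4 192.3] [ 0.5803 -0.0114  0.1   ]
```

View pics/v11.png

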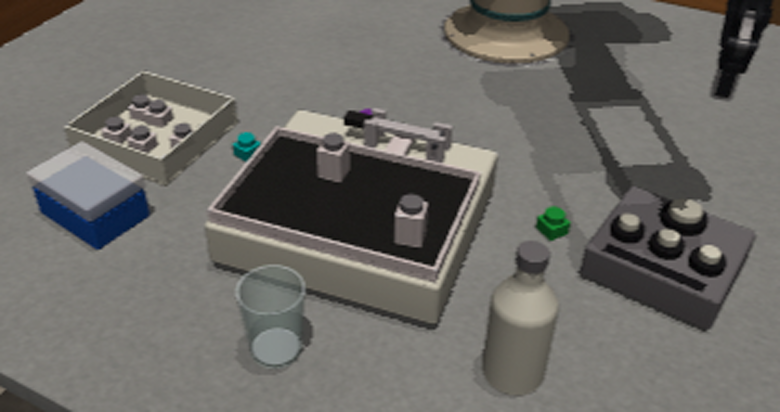

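The final scene picture shows five short bottles in the reject box (around 150,120), the two tall ones standing at (333,157) and (410,220), the lever level in its fork at (405,130) and all keys up. The wash bottle and beaker have not moved, so I hand in the job.

```bash
python3 -c "
from rig import manip
print(manip.sign_off())"
```

```text
the job is handed in; nothing more can be done
None
```

The job is handed in at about 37 s: all five short bottles are in the reject box, both tall ones still stand in the tray, the lever is shut in its catch, and the keys were pressed left, right, middle, then start.

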